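# Puff the dust off the watch movement

### The arm

A 6-joint arm with a two-finger parallel gripper is mounted at the origin on the work surface. World frame = base frame: x ahead of the robot, y to its left, z up, the work surface at z = 0. Lengths are in m, angles in rad, forces in N, time in s.
With the tool pointing down it reaches from about 0.35 to 1 m from the base axis. Payload 7.1 kg.
Tool frame: the origin (TCP) lies at the very end of the fingers, on their centre line; the grasp point (between the pads) lies pinch_z behind it (pinch_z is the distance from the TCP to the grasp point, in m); z points along the fingers, y is the line along which they close (so a half turn about z gives the same grasp; the last joint's range is limited). The gripper opens to 85 mm and grips with 20 to 120 N. Pads are 22 mm wide; open, the fingers measure 114 mm over their backs; the gripper's body (76 mm by 85 mm) begins 54 mm behind the grasp point. The pads swing forward as they close: fully open they stand 13 mm farther back than shut.
Start: joints at [1.151, 0.423, 1.63, -0, 1.089, -0.019], TCP at [0.244, 0.575, 0.2] pointing down, gripper open.
Joint ranges: [-3, 3], [-0.9, 2.11], [0.09, 2.58], [-1.31, 4.45], [0.11, 2.69], [-2.54, 2.54]. Speed limits (rad/s): [2.39, 2.39, 3.01, 3.14, 3.14, 3.14].

### API

Orientations are given as a unit quaternion [w, x, y, z].
In Python, from bench import state, snapshot, camera_params, close_job, pinch_z gives the robot as it stands. The module is installed in compiled form; this text tells all that it offers.
- The arm moves only by the tool carry_out, never from a script. Its argument "plan" is a list of rows, each a list of 5 numbers: the shift along the tool's x, y, z in mm, then the turn about the tool's z in degrees, then the finger opening in mm, from 0 to 85.4. A call has 1 to 12 rows; each row shifts and turns the commanded pose from where the row before left it, along the tool's axes as they then stand; what a row does not reach is not made up. A row lasts 1/8 s, in which the tool goes at most 62.5 mm and 10.7 degrees, less where a joint would pass 70% of its speed; a pose out of reach is approached as far as the arm can. A call with a gripper value outside its range is refused whole. The fingers move at their own pace and stop on an object; "grip_force" is the grip in N (left out, the last holds). Time passes only in rows, so rows that do not move let the fingers close. It gives the time, the measured TCP pose, the force, the opening and the grip force at its end, in the units of the state.
- state(): the state, without advancing time (a new reading comes with each control period).
- snapshot(name): name is "scene" or "top" or "wrist"; returns the picture (480x640x3 uint8, red, green, blue); there is no depth.
- camera_params(name): a dict with "fx", "fy", "cx", "cy" (pixels), "R" (3x3) and "t" (3): a world point X has camera coordinates R X + t. Camera axes: x right, y down, z forward; pixel columns grow to the right and rows downward; lengths in m; the calibration is good to about 2 mm. The wrist camera is an equidistant fisheye: a pixel r from the principal point sees the ray r / f radians off the axis. A picture is of the moment at which its call begins: read the wrist's pose just before it. camera_params takes no time and is no camera call; for the wrist camera it gives the pose at the moment of the call.
- close_job(): hands the job in; it is judged then, once.
The state is a dict: "time_s": time; "qpos": joint angles; "dq": joint speeds; "effort": joint torques, N m; "tcp_pos": TCP position; "ee_rot": TCP orientation; "ft_force": force on the tool from outside, world axes, zero at the start; "torque": the same for the moment, N m; "opening": finger opening in m; "grasp_force": force on a finger pad.
Only numpy, scipy, OpenCV 4.12 (cv2) and the standard library are available. Lean on these libraries where they do the work, as an engineer would, in place of code of your own. Each camera call takes 0.05 s, during which the arm holds its last target. There are 200 camera calls.

### The job

Give the watch movement in the dark wooden case a puff of air: swing the latch lever clear of the lid, stand the lid open, at least about upright, then gently press the nozzle cap of the air canister inside fully down for a moment and let it spring back up. Leave the lid open and the latch clear, and do not disturb the other things on the bench.

Things in the scene. Friction and masses are not known exactly. Their poses are not given: they have to be found in the camera images.
- case: Fixed dark wooden case with a flat lid, 160 mm deep (x) by 240 wide (y), rim 115 above the bench, walls and floor 6 thick. Origin: centre of its underside. +x points to the hinge side (away from the robot at yaw 0), z up; yaw up to 0.25 rad either way. Inside, at y = +52 and -52 mm (either way round), stand the air canister and a glass jar
- lid (a joint): Case lid, 8 mm thick, hinged along the far (+x) top edge. 0 = shut, grows as the front edge rises, 1.57 = upright, stop at 1.9 rad. Stiff hinge (about 0.3 N m): it stays at whatever angle it is left
- lid_hinge (a point): Middle of the lid's hinge line, at (80, 0, 115) mm in the case frame; the hinge line runs along the case's y
- lid_knob (a point): Centre of the steel barrel knob on the lid: 36 mm long (along the case's y), 18 mm diameter, on a 10 mm thick stem; its centre is 28 mm above the lid's upper face and, lid shut, 135 mm in front of the hinge line and 36 mm above it. Turns with the lid
- latch (a joint): Steel latch lever that swings level, about an upright pivot. 0 = lying over the lid along the case's -y and holding it down (starts at 0 to 0.3); grows as its end swings towards the case's -x (front); it points straight to the front at 1.57, clear of the lid beyond 1.43, stop at 1.9 rad. Stiff (0.06 N m), stays where left; closed, it blocks the lid
- latch_pivot (a point): Pivot of the latch lever, on a bracket at the case's +y side, at (-20, 136, 125) mm in the case frame. The lever is a flat bar 14 mm wide, 8 mm thick, its underside at this height (2 mm above the lid)
- latch_peg (a point): Point on the axis of the upright steel peg near the lever's free end, 80 mm from the pivot; peg 12 mm diameter, rising from the lever's upper face (133 mm above the bench) to 173 mm above the bench; this point is 155 mm above the bench
- canister: Fixed small aluminium air canister on a base plate in the case, its nozzle towards a watch movement on a round stand. Origin: under the middle of the base plate, 6 mm above the bench; same yaw as the case. Canister axis at x = -34 mm, 54 mm diameter, 76 tall; stand at x = +36 mm. White domed nozzle cap, 32 mm diameter, 20 tall, thin spout (look only) towards +x
- cap (a joint): Sprung nozzle cap of the air canister: 0 = up, grows as it is pressed straight down, bottoms at 0.008 m; takes 2.4 N to start and 7.2 N when fully down, springs back when let go
- cap_top (a point): Centre of the nozzle cap's top (flat, 26 mm diameter), 110 mm above the bench when up, so 5 mm below the case's rim; moves with the cap
- jar: Fixed amber glass jar with a flat black screw lid 54 mm diameter, 78 mm tall, on a like base plate in the case beside the canister: not needed. Origin under the middle of its base plate
- loupe: Loose wooden eyeglass, 62 mm tall, foot 56 mm diameter, upright beside the case on its -y side; origin under its foot
- dish: Loose shallow glass dish, 70 mm diameter, 30 mm tall, beside the case on its +y side; origin under its centre
- blower: Loose terracotta-coloured bulb blower, 86 mm diameter, 140 mm tall, upright on the right of the bench; origin under its centre
- tweezers: Loose steel tweezers, 130 mm long, lying flat on the right near the robot; origin at the middle, on the bench
- screwdriver: Loose small screwdriver, 130 mm long, lying on the left of the bench; origin on the bench under its middle

How it is judged:
On the way, in this order (a step that is already met when the one before it is completed fails the run):
1. the latch lever is swung clear of the lid (value of joint latch above 1.43 rad), for 0.1 s.
2. the lid stands open (value of joint lid above 1.35 rad and value of joint latch above 1.4 rad), for 0.2 s.
3. the nozzle cap is pressed down (over 6 of its 8 mm) with the lid open (value of joint cap above 0.006 m and value of joint lid above 1.3 rad), for 0.15 s.
At the end, for the whole second after the job is handed in: The nozzle cap is back up (within 1.5 mm), the lid stands open at rest (over 1.3 rad) and the latch lever is clear of the lid (over 1.4 rad); the loose things are where they were (within 25 mm) (value of joint cap below 0.0015 m and value of joint lid above 1.3 rad and value of joint latch above 1.4 rad and velocity of joint lid between -0.05 and 0.05 rad/s); the robot touches nothing.
It fails at once if the nozzle cap is rammed (over 40 N) (contact force between canister and the arm above 40 N).
It fails at once if a loose thing on the bench is shifted by more than 25 mm (distance of any of loupe, dish, blower, tweezers, screwdriver from where it was at the start of the episode above 0.025 m).
It also fails if it takes over 64 s, if anything falls off the work surface, if the arm or the gripper's body presses on something with over 40 N, if the wrist force passes 120 N, or if a joint passes its speed limit or range.

## Working session

There is one attempt and no reset: what is moved stays moved. The work goes in short steps, Python scripts to look and compute and a tool call to move; the robot and the scene stay as the last step left them, time stands still between calls to the robot, and variables do not carry over. Pictures are saved under pics/ and viewed, at most 12 in all, crops included, and the job is handed in when it is done.

Besides the shell and the picture viewer there is one more tool, called after ">>>" as name([rows], argument=value, ...), one row to a line, values as JSON. carry_out: Moves the arm, as the interface text tells. Its arguments: {"type":"object","properties":{"plan":{"type":"array"},"grip_force":{"type":"number"}},"required":["plan"]}

```bash
mkdir -p pics
python3 - <<'E'
from bench import *
import cv2
import bench
print(state(), pinch_z)
for n in ("scene","top"):
    cv2.imwrite(f"pics/{n}0.png",snapshot(n)[:,:,::-1]); print(n,camera_params(n))
E
```

```text
{'time_s': 0.0, 'qpos': array([ 1.15103532e+00,  4.23913205e-01,  1.63072140e+00,  4.75265085e-06,
        1.08860154e+00, -1.90287977e-02]), 'dq': array([-0.00050901, -0.00156211,  0.00188282,  0.00052505,  0.00100972,
        0.00157894]), 'effort': array([ 2.39354827e-03, -5.57396007e+01, -2.81740934e+01,  1.14046857e-04,
        7.50686653e-03, -4.95211339e-08]), 'tcp_pos': array([0.24354551, 0.5749192 , 0.19898822]), 'ee_rot': array([-1.80897197e-04,  1.99029136e-01,  9.79993228e-01, -8.01586323e-04]), 'ft_force': array([ 0.44168428, -0.29823553, -0.1980947 ]), 'torque': array([ 0.03399347, -0.03216571,  0.00939003]), 'grasp_force': 0.0, 'opening': 0.08513807793582685} 0.0187
scene {'fx': 617.9925887365414, 'fy': 617.9925887365414, 'cx': 318.1433131691945, 'cy': 225.8111980208459, 'R': array([[ 0.25230992,  0.96758558, -0.01085571],
       [ 0.59083506, -0.16293276, -0.79016888],
       [-0.76632476,  0.19295351, -0.61279303]]), 't': array([-0.12407424, -0.20186805,  2.26002139])}
top {'fx': 594.1275090937961, 'fy': 594.1275090937961, 'cx': 323.2803040782585, 'cy': 239.7867735477797, 'R': array([[ 0.01494073, -0.99988749, -0.00133668],
       [-0.99018725, -0.01460999, -0.13898115],
       [ 0.13894599,  0.00340004, -0.99029412]]), 't': array([0.0018415 , 0.49068026, 1.46921867])}
```

View pics/top0.png

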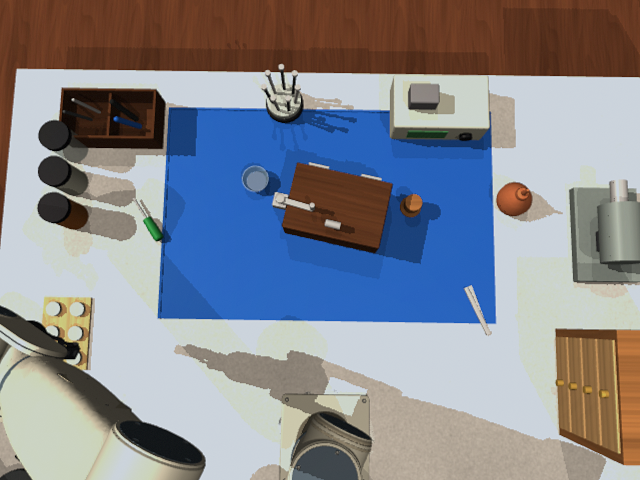

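View pics/scene0.png

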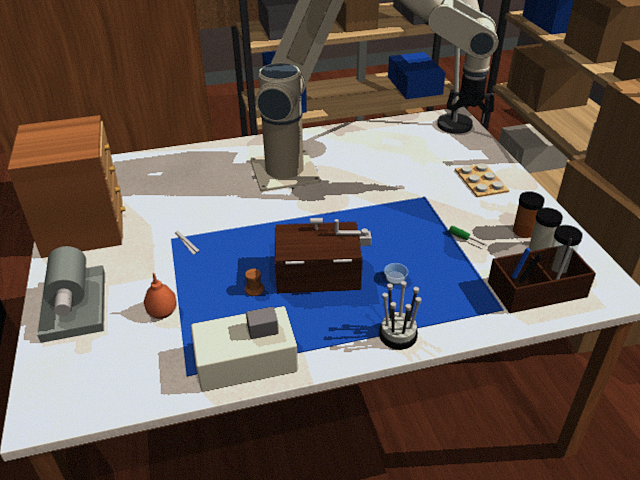

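The top view shows the case centred near (338,207), the latch from its pivot at (281,201) to the peg near (312,206), the knob at (332,224) and the hinges at (319,165) and (369,178). The loupe is at (411,205) and the dish at (256,179). I'll enlarge it for accuracy.

```bash
cat > h.py <<'E'
import numpy as np, cv2
from bench import *
from scipy.spatial.transform import Rotation as Rn
def ray(n,u,v):
    c=camera_params(n); d=c["R"].T@np.array([(u-c["cx"])/c["fx"],(v-c["cy"])/c["fy"],1.]); return -c["R"].T@c["t"],d
def onz(n,u,v,z):
    o,d=ray(n,u,v); return o+d*(z-o[2])/d[2]
def proj(n,X):
    c=camera_params(n); p=c["R"]@np.asarray(X)+c["t"]; return np.array([c["fx"]*p[0]/p[2]+c["cx"],c["fy"]*p[1]/p[2]+c["cy"]])
E
python3 - <<'E'
from h import *
im=cv2.imread("pics/top0.png"); c=im[145:265,240:440]
cv2.imwrite("pics/top0z.png",cv2.resize(c,None,fx=4,fy=4,interpolation=cv2.INTER_CUBIC))
im=cv2.imread("pics/scene0.png"); c=im[205:305,240:420]
cv2.imwrite("pics/scene0z.png",cv2.resize(c,None,fx=4.4,fy=4.4,interpolation=cv2.INTER_CUBIC))
E
```

```text
(no output)
```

View pics/top0z.png

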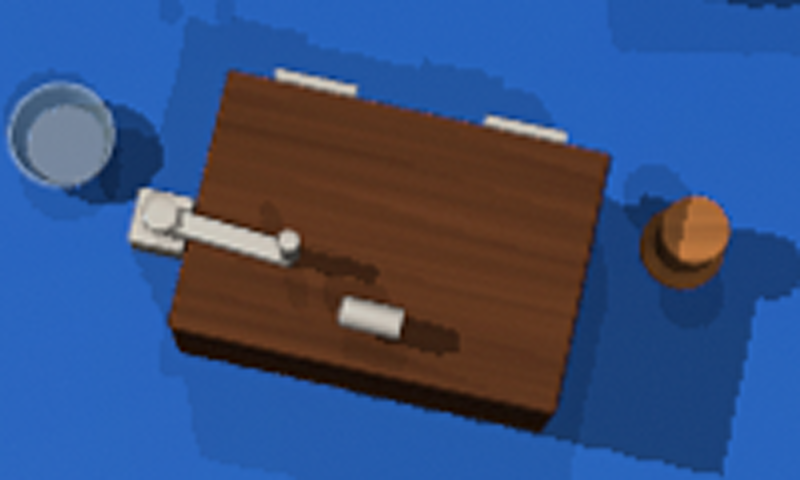

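View pics/scene0z.png

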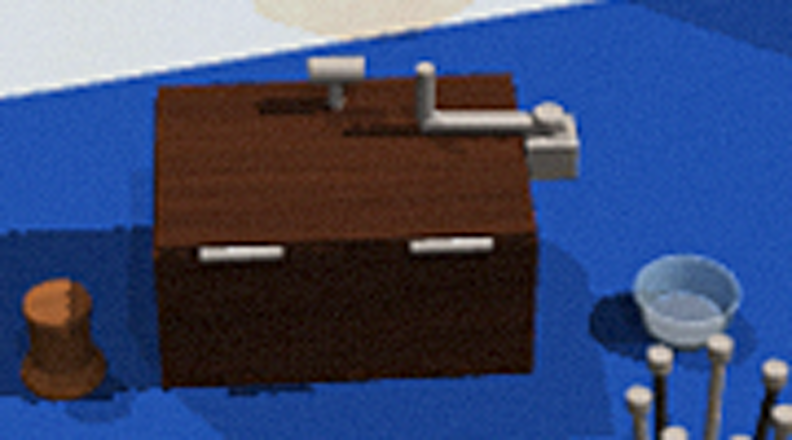

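The crop (4x, offset (240,145)) shows lid corners (229,71), (610,155), (553,413), (170,326), peg top (289,238) and knob (372,316).

Run:
```python
from h import *
np.set_printoptions(precision=4,suppress=True)
f=lambda u,v,z:onz("top",240+(u+.5)/4-.5,145+(v+.5)/4-.5,z)
C=[f(*p,.123) for p in((229,71),(610,155),(553,413),(170,326))]
print(C,[np.linalg.norm(C[i]-C[i-1]) for i in range(4)])
e=C[0]-C[1]+C[3]-C[2]; yaw=np.arctan2(-e[0],e[1])
cen=sum(C)/4; print("yaw",yaw,"cen",cen)
R=Rn.from_euler("z",yaw).as_matrix()
w=lambda p:(R@np.array(p)/1000+[cen[0],cen[1],0])
pk=f(289,238,.173);kn=f(372,317,.151)
print("peg",pk,"knob",kn,"knob pred",w((-55,0,151)),"pivot",w((-20,136,125)),f(163,213,.14))
g=lambda u,v:(240+(u+.5)/4.4-.5,205+(v+.5)/4.4-.5)
print("scene knob",proj("scene",kn),g(337,69),"peg",proj("scene",pk),g(426,66))
d=R.T@(pk-w((-20,136,0))); print("latch",np.arctan2(-d[0],-d[1]),np.hypot(d[0],d[1]))
for q in(.1,1.57,1.75): print(q,"peg pred",w((-20-80*np.sin(q),136-80*np.cos(q),155)))
for s in(52,-52): print("cap",s,w((-34,s,110)))
print("dish",onz("top",256,180,.03),"loupe",onz("top",412,203,.062))
print(Rn.from_quat(state()["ee_rot"],scalar_first=True).as_matrix())
```

```text
[array([0.6667, 0.0757, 0.123 ]), array([ 0.618 , -0.1551,  0.123 ]), array([ 0.4607, -0.1211,  0.123 ]), array([0.5096, 0.1076, 0.123 ])] [np.float64(0.16026049657868965), np.float64(0.235875728359846), np.float64(0.16092327421048316), np.float64(0.2338657596619803)]
yaw -0.20951896472545564 cen [ 0.5637 -0.0233  0.123 ]
peg [0.5541 0.0363 0.173 ] knob [ 0.5122 -0.0126  0.151 ] knob pred [ 0.5099 -0.0118  0.151 ] pivot [0.5725 0.1139 0.125 ] [0.5747 0.1121 0.14  ]
scene knob [315.1208 220.0462] (316.20454545454544, 220.29545454545453) peg [335.5679 219.721 ] (336.4318181818182, 219.61363636363637)
latch 0.02295621218340913 0.07979090605272465
0.1 peg pred [0.5481 0.0377 0.155 ]
1.57 peg pred [0.4942 0.1305 0.155 ]
1.75 peg pred [0.4984 0.1443 0.155 ]
cap 52 [0.5413 0.0347 0.11  ]
cap -52 [ 0.5197 -0.067   0.11  ]
dish [0.6441 0.1847 0.03  ] loupe [ 0.583  -0.2118  0.062 ]
[[-0.9207  0.3902 -0.0006]
 [ 0.3902  0.9207 -0.0013]
 [ 0.     -0.0014 -1.    ]]
```

>>> carry_out([
  [0, 0, 0, -5.5, 60],
  [0, 0, 0, -5.5, 60],
  [-32, -36, 0, 0, 45],
  [-32, -36, 0, 0, 40],
  [-32, -36, 0, 0, 40],
  [-32, -36, 0, 0, 40],
  [-32, -36, 0, 0, 40],
  [-32, -36, 0, 0, 40],
  [-32, -36, 0, 0, 40],
  [-32, -36, 0, 0, 40],
  [-32, -36, 0, 0, 40],
  [-32, -36, 0, 0, 40],
], grip_force=20)

```text
time_s: 1.6
tcp_pos: [0.4827, 0.1555, 0.1997]
ee_rot: [-0.0, 0.104, 0.995, -0.0]
ft_force: [-0.1, 0.7, 0.5]
opening: 0.0395
grasp_force: 0.0
```

```bash
cat >> h.py <<'E'
yaw=-.2095; cen=np.array([.5637,-.0233,0]); RC=Rn.from_euler("z",yaw).as_matrix()
np.set_printoptions(precision=2,suppress=True)
def to_case(p): return RC.T@(np.asarray(p)-cen)*1000
def rep():
    s=state(); T=Rn.from_quat(s["ee_rot"],scalar_first=True).as_matrix()
    print("t",round(s["time_s"],2),"tcp case mm",to_case(s["tcp_pos"]),"F",s["ft_force"],"open",s["opening"]*1000,"q",s["qpos"],"tool y ang in case",np.degrees(np.arctan2(T[1,1],T[0,1])-yaw))
    return s
E
python3 -c "from h import *;rep()"
```

```text
t 1.6 tcp case mm [-116.45  157.99  199.67] F [-0.14  0.68  0.51] open 39.51610501236395 q [ 0.29  0.25  1.89  0.    1.   -1.07] tool y ang in case 90.04048841980627
```

>>> carry_out([
  [-24, -25.5, 0, 0, 40],
  [-24, -25.5, 0, 0, 40],
  [-24, -25.5, 0, 0, 40],
  [-23, -25.5, 0, 0, 40],
  [0, 0, 0, 0, 40],
  [0, 0, 14, 0, 40],
  [0, 0, 14, 0, 40],
  [0, 0, 14, 0, 40],
  [0, 0, 14, 0, 40],
  [0, 0, 0, 0, 40],
])

```text
time_s: 2.85
tcp_pos: [0.5529, 0.0377, 0.1423]
ee_rot: [-0.001, 0.104, 0.995, -0.0]
ft_force: [-0.6, 0.6, -0.6]
opening: 0.0402
grasp_force: 0.0
```

>>> carry_out([
  [0, 0, 0, 0, 0],
  [0, 0, 0, 0, 0],
  [0, 0, 0, 0, 0],
  [0, 0, 0, 0, 0],
])

```text
time_s: 3.35
tcp_pos: [0.5542, 0.0374, 0.1441]
ee_rot: [0.0, 0.104, 0.995, 0.0]
ft_force: [-0.2, -0.0, -0.2]
opening: 0.0001
grasp_force: 0.0
```

```bash
python3 -c "from h import *;rep()"
```

```text
t 3.35 tcp case mm [-21.91  57.45 144.14] F [-0.23 -0.02 -0.17] open 0.14940855464670152 q [ 0.05  0.39  1.83 -0.    0.92 -1.32] tool y ang in case 90.03853905209347
```

Run:
```python
from h import *
a=snapshot("top")[:,:,::-1][130:280,240:440];b=snapshot("scene")[:,:,::-1][140:290,240:440]
w=snapshot("wrist")[:,:,::-1]
s=cv2.resize(np.hstack([a,b]),(800,300),interpolation=cv2.INTER_CUBIC)
cv2.imwrite("pics/p1.png",np.vstack([s,cv2.resize(np.hstack([w[:,:]]),(400,300)).repeat(1,0) if 0 else np.hstack([cv2.resize(w,(400,300)),np.zeros((300,400,3),np.uint8)])]))
```

```text
(no output)
```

View pics/p1.png

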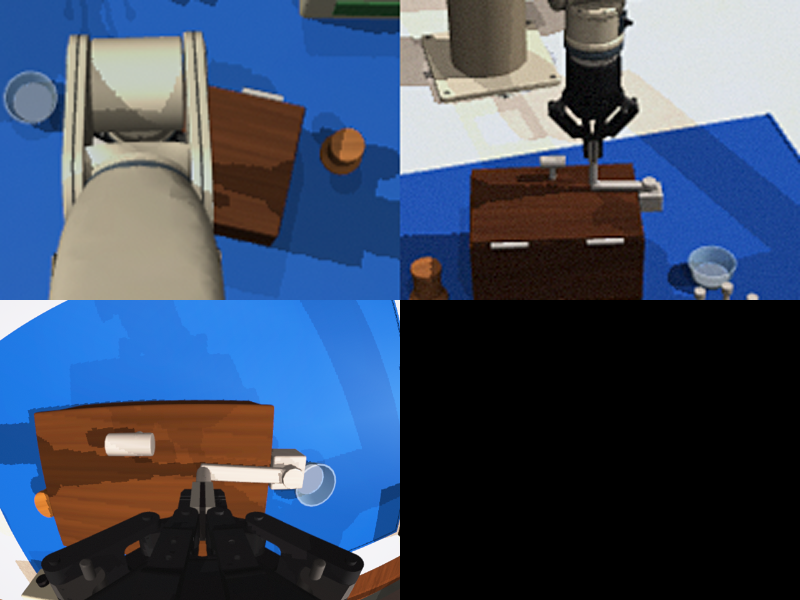

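Run:
```python
from h import *
w=snapshot("wrist")[:,:,::-1][240:360,260:500];b=snapshot("scene")[:,:,::-1][190:260,290:390]
cv2.imwrite("pics/p2.png",np.hstack([cv2.resize(w,(480,240),interpolation=cv2.INTER_CUBIC),cv2.resize(b,(320,240),interpolation=cv2.INTER_CUBIC)]))
c=camera_params("wrist");print(c, state()["tcp_pos"])
p=c["R"]@np.array([.5541,.0363,.173])+c["t"];r=np.hypot(*p[:2]);k=c["fx"]*np.arctan2(r,p[2])/r;print("pegtop pred",k*p[0]+c["cx"],k*p[1]+c["cy"])
p=c["R"]@np.array([.5541,.0363,.133])+c["t"];r=np.hypot(*p[:2]);k=c["fx"]*np.arctan2(r,p[2])/r;print("pegbase pred",k*p[0]+c["cx"],k*p[1]+c["cy"])
```

```text
{'fx': 371.64829954431775, 'fy': 371.64829954431775, 'cx': 323.7056521337327, 'cy': 244.78167316244858, 'R': array([[ 0.21,  0.98,  0.  ],
       [ 0.94, -0.2 ,  0.28],
       [ 0.27, -0.06, -0.96]]), 't': array([-0.15, -0.54,  0.18])} [0.55 0.04 0.14]
pegtop pred 319.7762160578494 306.4662541983979
pegbase pred 320.41952187177736 273.9608534576803
```

View pics/p2.png

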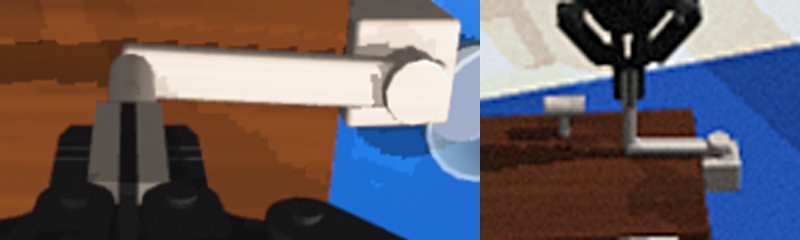

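The lever still lies over the lid and the pads look shut in front of its end at crop (130,75). I'll measure the lever and the fingertips from this image.

```bash
cat >> h.py <<'E'
def wray(u,v,z):
    c=camera_params("wrist");x=np.array([u-c["cx"],v-c["cy"]]);r=np.hypot(*x);th=r/c["fx"]
    d=c["R"].T@np.array([*(x/r*np.sin(th)),np.cos(th)]);o=-c["R"].T@c["t"];return o+d*(z-o[2])/d[2]
def wproj(X):
    c=camera_params("wrist");p=c["R"]@np.asarray(X)+c["t"];r=np.hypot(*p[:2]);k=c["fx"]*np.arctan2(r,p[2])/r;return np.array([k*p[0]+c["cx"],k*p[1]+c["cy"]])
E
python3 - <<'E'
from h import *
s=rep()
f=lambda u,v,z:to_case(wray(260+u/2,240+v/2,z))
print("lever top edges",f(160,50,.133),f(160,98,.133),f(350,60,.133),f(350,105,.133),"end",f(112,75,.133),f(132,52,.133))
print("pivot cap",f(415,92,.139),"lid left edge",f(335,170,.123))
print("tcp px crop",(wproj(s["tcp_pos"])-[260,240])*2,"tcp+30 up",(wproj(s["tcp_pos"]+[0,0,.03])-[260,240])*2)
E
```

```text
t 3.6 tcp case mm [-22.09  57.41 143.87] F [0.65 0.14 0.41] open -0.2567448680423085 q [ 0.05  0.39  1.83 -0.    0.92 -1.32] tool y ang in case 90.03637623009257
lever top edges [-26.82  66.61 133.  ] [-13.12  66.83 133.  ] [-23.65 118.72 133.  ] [-10.27 120.14 133.  ] end [-19.77  53.95 133.  ] [-26.26  59.24 133.  ]
pivot cap [-16.2  136.84 139.  ] lid left edge [ 15.69 121.28 123.  ]
tcp px crop [124.94  81.94] tcp+30 up [124.69 133.42]
```

Run:
```python
from h import *
s=state()
print("tcp scene",proj("scene",s["tcp_pos"]),"pegtop",proj("scene",[.5541,.0363,.173]),"pegbase",proj("scene",[.5541,.0363,.133]))
b=snapshot("scene").astype(int); g=b.sum(2)//3; g0=cv2.imread("pics/scene0.png").sum(2)//3
for v in range(198,240): print(v,g[v,328:346],g0[v,328:346])
```

```text
tcp scene [335.89 227.82] pegtop [335.57 219.73] pegbase [335.48 230.9 ]
198 [102   0   0  13  12   5  13   0   7  11   3  17  20  14   0  33 145 207] [206 206 201 204 203 207 210 201 207 209 207 208 202 205 207 205 208 208]
199 [219 189 113   0   8  16   0  17  40  36   0  15   9  14  16 141 215 144] [206 205 203 203 200 204 203 205 204 208 211 208 206 206 206 207 207 208]
200 [216 235 182   0   8  17  47 150 203 126   0   9  20  11  59 144 151  32] [206 208 208 204 204 204 206 202 206 204 207 208 207 203 202 202 206 207]
201 [162 250 207  21   1   4  55 176 219 104   0   5  16   1  42  75  40   0] [204 206 205 203 198 204 203 201 205 204 206 207 205 199 202 209 205 207]
202 [ 65 140 125  40   9   0  31 159 209  43   0   8  10  12  17  23   8  15] [203 203 207 204 202 205 200 203 202 204 202 208 205 203 201 204 207 207]
203 [  6   9  22  27  11   5  17 150 212  17   0   9  18   6  20  15   8   9] [206 205 207 204 203 202 207 206 206 203 205 207 205 203 205 205 205 205]
204 [ 14   7  12   7   1   9   1 149 210  26   1  11  19  18  10   5  13  16] [205 201 204 206 204 205 205 202 205 
[... 4386 characters left out ...]
128]
234 [24 25 29 24 23 26 25 33 65 62 62 60 59 58 60 53 61 57] [30 26 20 29 21 30 19 35 64 61 52 52 54 56 55 50 54 57]
235 [21 25 16 27 30 23 23 27 33 30 25 26 30 24 29 22 28 25] [22 19 20 16 17 25 18 23 28 19 28 28 24 19 22 23 21 21]
236 [40 43 46 44 40 46 42 45 48 35 28 28 35 27 31 35 33 40] [44 38 45 46 37 38 49 38 44 34 30 32 34 32 33 33 36 37]
237 [51 53 59 50 51 55 48 47 54 50 48 42 44 42 40 42 43 48] [53 44 51 55 53 53 55 51 47 47 49 38 38 36 34 46 45 52]
238 [52 49 48 54 55 59 49 53 51 54 52 46 43 41 46 43 44 40] [54 52 51 45 53 48 51 51 49 50 47 43 37 36 45 45 48 47]
239 [46 56 54 51 54 52 47 55 56 53 50 54 50 41 40 42 39 46] [45 50 57 49 53 53 48 46 43 52 53 51 51 46 38 42 37 38]
```

The image shows the fingertips about 35 mm above the reported TCP: they end level with the peg top, at scene row 220. So they closed above the peg. I'll reopen, go lower in steps and check the opening.

>>> carry_out([
  [0, 0, 0, 0, 40],
  [0, 0, 0, 0, 40],
  [0, 0, 0, 0, 40],
  [0, 0, 6, 0, 40],
  [0, 0, 6, 0, 40],
  [0, 0, 6, 0, 40],
  [0, 0, 6, 0, 40],
  [0, 0, 0, 0, 40],
])

```text
time_s: 4.65
tcp_pos: [0.5536, 0.0374, 0.1191]
ee_rot: [-0.001, 0.104, 0.995, -0.0]
ft_force: [0.3, 0.2, -0.1]
opening: 0.0398
grasp_force: 0.0
```

>>> carry_out([
  [0, 0, 0, 0, 0],
  [0, 0, 0, 0, 0],
  [0, 0, 0, 0, 0],
  [0, 0, 0, 0, 0],
])

```text
time_s: 5.15
tcp_pos: [0.5545, 0.0381, 0.1201]
ee_rot: [0.0, 0.104, 0.995, 0.0]
ft_force: [0.9, 5.3, -1.1]
opening: 0.0106
grasp_force: 21.8
```

Run:
```python
from h import *
s=rep();b=snapshot("scene").astype(int).sum(2)//3
for v in range(214,234): print(v,b[v,326:348])
```

```text
t 5.15 tcp case mm [-21.79  58.11 120.09] F [ 0.87  5.33 -1.07] open 10.574576615246528 q [ 0.05  0.43  1.84  0.    0.87 -1.32] tool y ang in case 90.03819545324421
214 [ 13   9  10   8   4  17  12   9  60 106 103  90  62   3  15  13  18  16
   4   6   9  10]
215 [  1   7   7  11  16  19   0   9  61 108 101 101  58   7  12  18  19  10
  17  66  82  54]
216 [ 58  92  81  25   1  15   6   4  59 107 105  93  33   3   2  14   6  36
  76 104 102  96]
217 [ 96 103 110  79   9   6  11  28  57  94 108  90  27  28  46  22   0  58
 108 104 104  99]
218 [ 99  98 105  88   3   8  40  68  63  89 106  91  34  44  72  27   0  63
 111 102 101  99]
219 [100  99 101  88   2   6  51  77  62  78 102  88  26  42  75  32   1  60
 108  98  92  98]
220 [102 102 102  86   3   0  52  76  58  63  81  84  60  45  75  29   6  59
 112 103 103 102]
221 [103 103 107  94   4  12  46  77  49  49  82  77  52  44  75  31   7  57
  89  96  82  78]
222 [83 85 81 68  4  6 44 73 47 47 80 79 46 46 79 30  4 31 64 69 67 52]
223 [53 54 47 41  6  0 47 79 48 49 73 76 49 42 77 28  7 20 43 42 33 38]
224 [41 39 42 36 18  8 46 75 48 52 76 76 49 49 72 24 10 29 39 46 45 43]
225 [42 35 42 35 24  9 44 76 51 49 75 75 46 43 71 33 20 36 46 46 47 44]
226 [38 40 45 37 36 34 57 73 45 51 76 73 48 44 81 47 38 36 39 43 42 49]
227 [42 45 39 42 46 42 57 78 42 47 80 71 44 38 55 49 45 48 49 43 41 52]
228 [44 44 49 43 46 42 49 53 46 63 76 72 50 37 43 43 41 41 49 49 41 45]
229 [35 39 48 42 44 43 48 36 46 63 71 95 95 25 36 32 30 25 29 32 34 24]
230 [ 31  35  44  36  35  44  35  38  41  65  70  91 125 124 138 136 142 139
 139 140 139 137]
231 [ 38  38  52  45  43  50  45  39  41  60  72 100 137 174 192 161 172 168
 179 192 198 193]
232 [ 29  21  37  31  34  51  50  48  70  95  87 143 156 177 177 172 172 172
 176 190 182 196]
233 [ 29  27  28  24  22  35  35  36  44  64  85 104 114 115 111 117 111 118
 111 113 116 118]
```

>>> carry_out([
  [11.9, 1.5, 0, 0, 0],
  [11.5, 3.3, 0, 0, 0],
  [10.9, 4.9, 0, 0, 0],
  [10.1, 6.6, 0, 0, 0],
  [9, 7.9, 0, 0, 0],
  [7.7, 9.2, 0, 0, 0],
  [6.2, 10.2, 0, 0, 0],
  [4.6, 11.1, 0, 0, 0],
  [2.9, 11.6, 0, 0, 0],
  [1.2, 11.9, 0, 0, 0],
  [-0.6, 12, 0, 0, 0],
  [0, 0, 0, 0, 0],
])

```text
time_s: 6.7
tcp_pos: [0.4977, 0.1424, 0.1195]
ee_rot: [-0.001, 0.104, 0.995, 0.0]
ft_force: [-5.1, 1.6, 4.5]
opening: 0.0113
grasp_force: 22.7
```

Run:
```python
from h import *
rep()
cv2.imwrite("pics/p3.png",np.hstack([cv2.resize(snapshot("wrist"),(400,300)),cv2.resize(snapshot("scene")[190:290,270:403],(400,300))])[:,:,::-1])
```

```text
t 6.7 tcp case mm [-98.98 148.4  119.47] F [-5.06  1.58  4.45] open 11.293942013426015 q [ 0.26  0.38  1.92  0.    0.84 -1.11] tool y ang in case 90.08449569219017
```

View pics/p3.png

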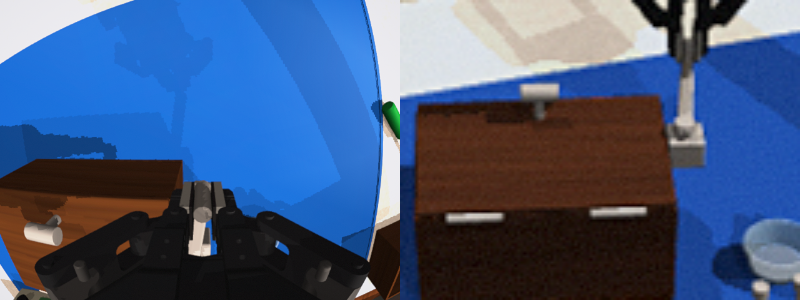

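The lever now points to the front and is held at about 1.7 rad. I'll release it and go above the knob.

>>> carry_out([
  [0, 0, 0, 0, 40],
  [0, 0, 0, 0, 40],
  [0, 0, 0, 0, 40],
  [0, 0, -20, 0, 40],
  [0, 0, -20, 0, 40],
  [0, 0, -20, 0, 50],
  [-9, -30, 0, 0, 65],
  [-9, -30, 0, 0, 65],
  [-9, -30, 0, 0, 65],
  [-9, -30, 0, 0, 65],
  [-9, -28, 0, 0, 65],
  [0, 0, 0, 0, 65],
])

```text
time_s: 8.3
tcp_pos: [0.5126, -0.0143, 0.1799]
ee_rot: [0.0, 0.106, 0.994, -0.0]
ft_force: [-0.2, 0.4, 0.5]
opening: 0.0654
grasp_force: 0.0
```

Run:
```python
from h import *
rep()
w=snapshot("wrist");m=cv2.inRange(cv2.cvtColor(w,cv2.COLOR_RGB2HSV),(0,0,110),(180,60,255))
n,l,st,c=cv2.connectedComponentsWithStats(m)
for i in range(1,n):
    if st[i,4]>80: print(st[i],c[i],to_case(wray(*c[i],.151)),to_case(wray(*c[i],.173)))
s=snapshot("scene");print(s[200:240,325:345].shape,proj("scene",RC@np.array([-.101,.147,.173])+cen))
cv2.imwrite("pics/p4.png",np.hstack([cv2.resize(w,(400,300)),cv2.resize(s[170:270,270:403],(400,300))])[:,:,::-1])
```

```text
t 8.3 tcp case mm [-51.87  -1.8  179.86] F [-0.25  0.36  0.53] open 65.40737974220848 q [-0.05  0.29  1.89 -0.    0.96 -1.41] tool y ang in case 89.882446933512
[    0     0   255   113 12461] [78.11 34.85] [-201.13 -155.47  151.  ] [-192.44 -138.65  173.  ]
[  0 126  27  57 526] [ 11.9  156.81] [-127.86 -220.8   151.  ] [-127.12 -196.9   173.  ]
[ 491  186   59  135 2676] [523.9  268.56] [-46.88 128.69 151.  ] [-54.93 114.66 173.  ]
[573 192  14  20 222] [579.38 201.85] [-92.1  167.58 151.  ] [-95.25 149.33 173.  ]
[   0  219   72  261 5932] [ 23.83 365.  ] [  47.2  -264.95  151.  ] [  28.94 -236.25  173.  ]
[ 299  252   65   29 1834] [330.63 266.15] [-50.09   3.73 151.  ] [-57.79   3.26 173.  ]
[ 581  367   59   55 1764] [615.5  396.22] [ 84.72 272.71 151.  ] [ 62.39 243.05 173.  ]
[469 433  45  35 639] [487.57 447.53] [114.96 137.77 151.  ] [ 89.34 122.75 173.  ]
(40, 20, 3) [364.78 202.19]
```

View pics/p4.png

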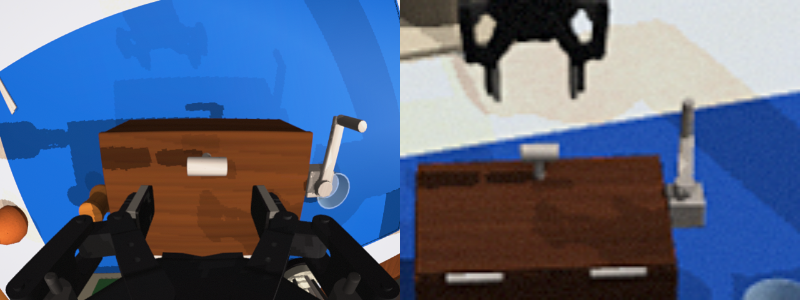

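The latch is clear, with its peg at case (-95,149). The knob at wrist (207,166) sits between the open fingers, about 3 mm to +y. I'll descend and grip it.

>>> carry_out([
  [0, 3, 15, 0, 60],
  [0, 0, 15, 0, 60],
  [0, 0, 15, 0, 60],
  [0, 0, 12, 0, 60],
  [0, 0, 10, 0, 60],
  [0, 0, 8, 0, 60],
  [0, 0, 0, 0, 60],
])

```text
time_s: 9.28
tcp_pos: [0.5126, -0.0099, 0.1043]
ee_rot: [-0.001, 0.104, 0.995, -0.0]
ft_force: [-0.4, -0.3, 0.2]
opening: 0.0599
grasp_force: 0.0
```

>>> carry_out([
  [0, 0, 0, 0, 20],
  [0, 0, 0, 0, 20],
  [0, 0, 0, 0, 20],
  [0, 0, 0, 0, 20],
], grip_force=25)

```text
time_s: 9.78
tcp_pos: [0.5132, -0.0104, 0.1054]
ee_rot: [0.0, 0.104, 0.995, -0.0]
ft_force: [-2.3, -5.3, 5.6]
opening: 0.0356
grasp_force: 26.9
```

```bash
python3 -c "from h import *;rep()"
```

```text
t 9.78 tcp case mm [-52.12   2.13 105.41] F [-2.26 -5.33  5.64] open 35.57484366438211 q [-0.04  0.4   1.94 -0.    0.8  -1.4 ] tool y ang in case 90.05179513732146
```

>>> carry_out([
  [-5.8, 0, -17.2, 0, 20],
  [-8, 0, -16.3, 0, 20],
  [-10, 0, -15.1, 0, 20],
  [-11.9, 0, -13.7, 0, 20],
  [-13.6, 0, -12.1, 0, 20],
  [-15, 0, -10.1, 0, 20],
  [0, 0, 0, 0, 20],
])

```text
time_s: 10.65
tcp_pos: [0.5758, -0.0236, 0.1896]
ee_rot: [-0.0, 0.104, 0.995, -0.0]
ft_force: [-3.3, -4.5, 3.5]
opening: 0.0357
grasp_force: 27.0
```

```bash
python3 -c "from h import *;rep()"
```

```text
t 10.65 tcp case mm [ 11.88   2.21 189.6 ] F [-3.29 -4.53  3.5 ] open 35.689140546696144 q [-0.06  0.36  1.75 -0.    1.03 -1.42] tool y ang in case 90.03034703069518
```

>>> carry_out([
  [-16.3, 0, -8.2, 0, 20],
  [-17.1, 0, -5.9, 0, 20],
  [-17.8, 0, -3.8, 0, 20],
  [-18.1, 0, -1.3, 0, 20],
  [-18.1, 0, 1, 0, 20],
  [-17.8, 0, 3.3, 0, 20],
  [0, 0, 0, 0, 20],
  [0, 0, 0, 0, 20],
])

```text
time_s: 11.65
tcp_pos: [0.6795, -0.0455, 0.205]
ee_rot: [0.001, 0.104, 0.995, -0.0]
ft_force: [1.7, -5.0, 5.0]
opening: 0.0356
grasp_force: 25.1
```

Run:
```python
from h import *
rep()
cv2.imwrite("pics/p5.png",np.hstack([cv2.resize(snapshot("wrist"),(400,300)),cv2.resize(snapshot("scene")[130:290,230:443],(400,300))])[:,:,::-1])
```

```text
t 11.65 tcp case mm [117.89   2.37 204.98] F [ 1.72 -5.    5.03] open 35.63843441674313 q [-0.08  0.5   1.49 -0.    1.15 -1.45] tool y ang in case 90.03050311760602
```

View pics/p5.png

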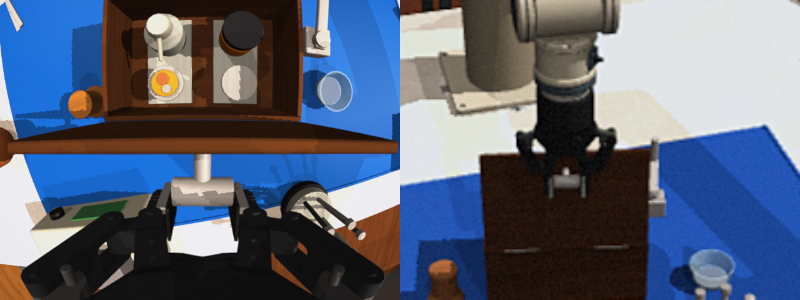

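The lid is upright. The canister with its white cap is at wrist (160,30), the case's -y side, and the jar is on the +y side. I'll locate the cap and release the knob.

Run:
```python
from h import *
w=snapshot("wrist")[0:100,200:310];m=cv2.inRange(cv2.cvtColor(w,cv2.COLOR_RGB2HSV),(0,0,200),(180,60,255))
n,l,st,c=cv2.connectedComponentsWithStats(m)
for i in range(1,n):
    if st[i,4]>40: print(st[i],c[i]+[200,0],to_case(wray(*(c[i]+[200,0]),.11)))
for u,v in((256,45),): print(to_case(wray(u,v,.11)))
cv2.imwrite("pics/c.png",cv2.resize(w[:,:,::-1],None,fx=5,fy=5,interpolation=cv2.INTER_CUBIC))
```

```text
[ 35  23  36  33 924] [252.39  38.65] [-28.67 -48.62 110.  ]
[ 69  27  24  43 627] [281.78  47.27] [-20.76 -27.1  110.  ]
[95 33 11  6 57] [299.51  35.37] [-29.63 -14.44 110.  ]
[ 49  62  17  38 214] [256.47  84.11] [  6.39 -45.26 110.  ]
[85 87  7 13 61] [288.69  93.36] [ 14.11 -21.97 110.  ]
[67 91 10  9 60] [271.63  95.07] [ 15.   -34.23 110.  ]
[97 91  7  9 59] [300.2   94.92] [ 15.41 -13.76 110.  ]
[-23.49 -45.87 110.  ]
```

>>> carry_out([
  [0, 0, 0, 0, 60],
  [0, 0, 0, 0, 60],
  [0, 0, 0, 0, 60],
  [0, 0, -10, 0, 60],
  [0, 0, -20, 0, 60],
  [0, 0, -25, 0, 60],
  [0, 0, -25, 0, 40],
  [0, 0, -5, 0, 0],
  [0, 0, 0, 0, 0],
])

```text
time_s: 12.92
tcp_pos: [0.6788, -0.045, 0.2898]
ee_rot: [0.0, 0.104, 0.995, 0.0]
ft_force: [-0.3, -0.1, -0.9]
opening: 0.0052
grasp_force: 0.0
```

>>> carry_out([
  [30, -10.5, 0, 0, 0],
  [30, -10.5, 0, 0, 0],
  [30, -10.5, 0, 0, 0],
  [30, -10.5, 0, 0, 0],
  [30, -10.5, 0, 0, 0],
  [0, 0, 0, 0, 0],
  [0, 0, 25, 0, 0],
  [0, 0, 25, 0, 0],
  [0, 0, 25, 0, 0],
  [0, 0, 25, 0, 0],
  [0, 0, 15, 0, 0],
  [0, 0, 0, 0, 0],
])

```text
time_s: 14.42
tcp_pos: [0.5206, -0.0651, 0.173]
ee_rot: [-0.001, 0.104, 0.995, 0.0]
ft_force: [-0.2, 0.1, 0.2]
opening: 0.0001
grasp_force: 0.0
```

Run:
```python
from h import *
s=rep()
print(wproj(RC@np.array([-.0315,-.050,.11])+cen), wproj(s["tcp_pos"]+[0,0,.034]))
w=snapshot("wrist")[190:400,200:480]
cv2.imwrite("pics/p6.png",cv2.resize(w[:,:,::-1],None,fx=2.5,fy=2.5,interpolation=cv2.INTER_CUBIC))
```

```text
t 14.43 tcp case mm [-33.43 -49.82 172.98] F [-0.17  0.09  0.18] open 0.11669310645559466 q [-0.15  0.31  1.87  0.    0.96 -1.51] tool y ang in case 90.04180178399055
[322.39 249.04] [322.32 310.62]
```

View pics/p6.png

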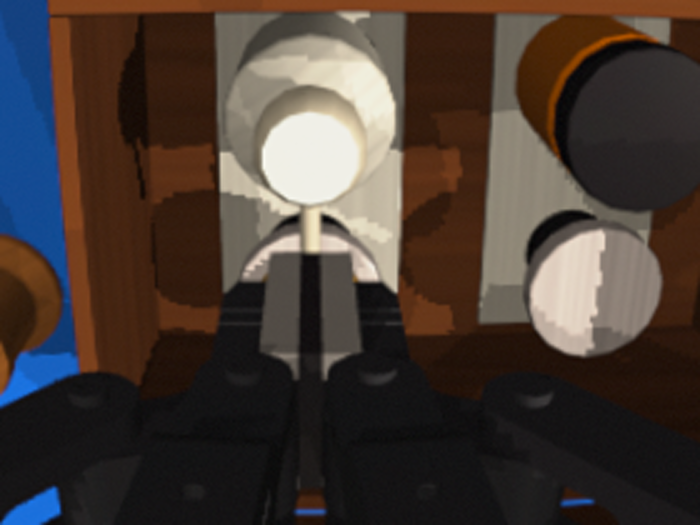

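The cap is at crop (308,158), straight ahead and about 3-4 mm towards the hinge from the tool axis. I'll shift by that and descend.

>>> carry_out([
  [-3, 0, 20, 0, 0],
  [0, 0, 20, 0, 0],
  [0, 0, 18, 0, 0],
  [0, 0, 14, 0, 0],
  [0, 0, 8, 0, 0],
  [0, 0, 4, 0, 0],
  [0, 0, 0, 0, 0],
])

```text
time_s: 15.35
tcp_pos: [0.5243, -0.0659, 0.0904]
ee_rot: [0.0, 0.104, 0.995, -0.0]
ft_force: [-0.1, -0.0, -1.3]
opening: 0.0001
grasp_force: 0.0
```

>>> carry_out([
  [0, 0, 1, 0, 0],
  [0, 0, 1, 0, 0],
  [0, 0, 1, 0, 0],
  [0, 0, 1, 0, 0],
  [0, 0, 0, 0, 0],
])

```text
time_s: 15.98
tcp_pos: [0.524, -0.0658, 0.0861]
ee_rot: [-0.0, 0.104, 0.995, 0.0]
ft_force: [0.8, -0.4, -0.4]
opening: 0.0002
grasp_force: 0.0
```

>>> carry_out([
  [0, 0, 1, 0, 0],
  [0, 0, 1, 0, 0],
  [0, 0, 1, 0, 0],
  [0, 0, 0, 0, 0],
])

```text
time_s: 16.48
tcp_pos: [0.5239, -0.0658, 0.0831]
ee_rot: [-0.0, 0.104, 0.995, -0.0]
ft_force: [0.5, 0.4, 0.1]
opening: -0.0
grasp_force: 0.0
```

>>> carry_out([
  [0, 0, 1, 0, 0],
  [0, 0, 1, 0, 0],
  [0, 0, 1, 0, 0],
  [0, 0, 0, 0, 0],
])

```text
time_s: 16.98
tcp_pos: [0.524, -0.0658, 0.0801]
ee_rot: [-0.0, 0.104, 0.995, 0.0]
ft_force: [-0.4, 0.1, 0.3]
opening: -0.0003
grasp_force: 0.0
```

>>> carry_out([
  [0, 0, 1, 0, 0],
  [0, 0, 1, 0, 0],
  [0, 0, 1, 0, 0],
  [0, 0, 0, 0, 0],
])

```text
time_s: 17.48
tcp_pos: [0.5241, -0.0659, 0.0773]
ee_rot: [0.0, 0.104, 0.995, -0.0]
ft_force: [-0.6, -0.1, 3.5]
opening: -0.0
grasp_force: 1.5
```

>>> carry_out([
  [0, 0, 1, 0, 0],
  [0, 0, 1, 0, 0],
  [0, 0, 0, 0, 0],
])

```text
time_s: 17.85
tcp_pos: [0.5241, -0.0659, 0.0752]
ee_rot: [0.0, 0.104, 0.995, -0.0]
ft_force: [-1.4, 1.0, 4.4]
opening: -0.0001
grasp_force: 2.1
```

Contact was at TCP z ≈ 0.0785, so fully down is about 0.0705.

>>> carry_out([
  [0, 0, 1, 0, 0],
  [0, 0, 1, 0, 0],
  [0, 0, 1, 0, 0],
  [0, 0, 0, 0, 0],
])

```text
time_s: 18.35
tcp_pos: [0.5241, -0.0659, 0.0723]
ee_rot: [0.0, 0.104, 0.995, -0.0]
ft_force: [0.1, -0.3, 5.9]
opening: -0.0
grasp_force: 3.0
```

>>> carry_out([
  [0, 0, 0.5, 0, 0],
  [0, 0, 0.5, 0, 0],
  [0, 0, 0, 0, 0],
])

```text
time_s: 18.73
tcp_pos: [0.5241, -0.0659, 0.0714]
ee_rot: [0.0, 0.104, 0.995, -0.0]
ft_force: [-1.9, 1.0, 6.8]
opening: -0.0002
grasp_force: 3.3
```

Force is 6.8 N, about 7.3 mm down. I'll go a little further until it bottoms.

>>> carry_out([
  [0, 0, 0.5, 0, 0],
  [0, 0, 0.5, 0, 0],
  [0, 0, 0, 0, 0],
])

```text
time_s: 19.1
tcp_pos: [0.5241, -0.0659, 0.0705]
ee_rot: [0.0, 0.104, 0.995, -0.0]
ft_force: [-2.2, -0.0, 7.9]
opening: 0.0002
grasp_force: 4.2
```

>>> carry_out([
  [0, 0, 0.4, 0, 0],
  [0, 0, 0, 0, 0],
  [0, 0, 0, 0, 0],
])

```text
time_s: 19.48
tcp_pos: [0.5242, -0.0659, 0.0705]
ee_rot: [0.0, 0.104, 0.995, -0.0]
ft_force: [-3.4, 1.0, 11.8]
opening: -0.0001
grasp_force: 6.1
```

>>> carry_out([
  [0, 0, -2, 0, 0],
  [0, 0, -3, 0, 0],
  [0, 0, -5, 0, 0],
  [0, 0, -15, 0, 0],
  [0, 0, -25, 0, 0],
  [0, 0, -30, 0, 0],
  [0, 0, -30, 0, 0],
  [0, 0, -30, 0, 0],
  [30, 0, -20, 0, 0],
  [40, 0, 0, 0, 0],
  [40, 0, 0, 0, 0],
  [0, 0, 0, 0, 0],
])

```text
time_s: 20.98
tcp_pos: [0.4139, -0.0426, 0.2302]
ee_rot: [-0.0, 0.104, 0.995, 0.0]
ft_force: [-0.3, 0.1, 1.3]
opening: 0.0001
grasp_force: 0.0
```

Run:
```python
from h import *
rep()
a=snapshot("scene")[150:310,150:470]
cv2.imwrite("pics/p7.png",np.vstack([cv2.resize(a,(600,300)),cv2.resize(snapshot("top")[130:290,200:520],(600,300))])[:,:,::-1])
```

```text
t 20.98 tcp case mm [-142.52  -50.02  230.19] F [-0.27  0.08  1.27] open 0.11608686138981597 q [-0.13  0.07  2.03 -0.    1.04 -1.49] tool y ang in case 90.05495715267237
```

View pics/p7.png

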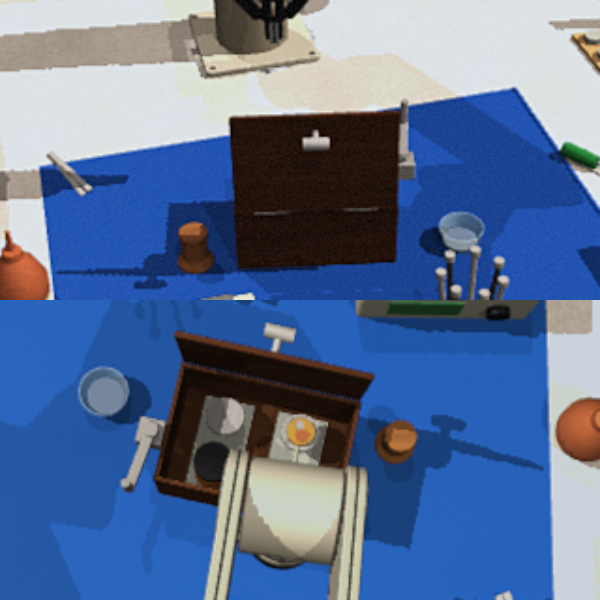

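The lid stands upright, the latch points clear to the front, the loose things are in place, and the gripper is free.

```bash
python3 -c "from bench import *;print(close_job())"
```

```text
the job is handed in; nothing more can be done
None
```

I handed the job in at about 21 s: I swung the latch clear, stood the lid upright, pressed the nozzle cap fully down (about 12 N at most) and let it go. The last pictures show the lid up, the latch clear and the loose things in view still in place; the arm hid the cap, so I didn't see it back up, and no verdict came back.

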